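# Find the high spot of a rotor with a plunger indicator

## Robot

A 6-joint arm with a two-finger parallel gripper is mounted at the origin on a cart in front of the work surface, level with it; the furniture and walls round the work are solid. World frame = base frame: x ahead of the robot, y to its left, z up, the work surface at z = 0. Lengths are in m, angles in rad, forces in N, time in s.
With the tool pointing down it reaches from about 0.375 to 0.9 m from the base axis. Payload 3.1 kg.
Tool frame: the origin (TCP) lies on the centre line of the jaws, within the pads' length; the fingertips stand 25 mm ahead of it and the grasp point (between the pads) lies 6 mm ahead of it (manip.tips_ahead is the distance from the TCP to the fingertips, in m); z points along the fingers, y is the direction in which the jaws open and shut (so a half turn about z gives the same grasp; the last joint's range is limited). The gripper opens to 85 mm and grips with 20 to 120 N. Pads are 22 mm wide; open, the fingers measure 114 mm over their backs; the gripper's body (76 mm by 85 mm) begins 54 mm behind the grasp point. The pads swing forward as they close: fully open they stand 13 mm farther back than shut.
Start: joints at [-1.325, 0.527, 1.433, -0, 1.181, -0.178], TCP at [0.258, -0.569, 0.235] pointing down, gripper open.
Joint ranges: [-3.08, 3.08], [-0.75, 2.2], [0.22, 2.44], [-1.43, 4.57], [0, 2.65], [-2.85, 2.85]. Speed limits (rad/s): [2.79, 2.79, 3.14, 3.14, 3.14, 3.14].

## Interface

Orientations are given as a unit quaternion [x, y, z, w].
In Python, from station import manip gives the robot as it stands.
- The arm moves only by the tool play_rows, never from a script. Its argument "steps" is a list that holds one entry, the list of rows, each a list of 6 numbers: the shift along the tool's x, y, z in m, then the turn, a rotation vector about the tool's x, y, z in degrees. In form: [[[x, y, z, rx, ry, rz], ...]]. A call has 1 to 10 rows; each row shifts and turns the commanded pose from where the row before left it, along the tool's axes as they then stand; what a row does not reach is not made up. A row lasts 1/8 s, in which the tool goes at most 62.5 mm and 10.7 degrees, less where a joint would pass 70% of its speed; a pose out of reach is approached as far as the arm can. A call is refused whole if a number of a shift passes 0.0625 or a number of a turn 10.7, either way. A call with a gripper value outside its range is refused whole. "fingers" is the opening, from 0 (shut) to 1 (fully open), set as the call begins (left out, the last holds). The fingers move at their own pace and stop on an object; "squeeze" is the grip in N (left out, the last holds). Time passes only in rows, so rows that do not move let the fingers close. It gives the time, the measured TCP pose, the force and the opening at its end, in the units of the state.
- manip.sense(): the state, without advancing time (a new reading comes with each control period).
- manip.snapshot(name): name is "side" or "top"; returns a dict with "img" (400x640x3 uint8, red, green, blue), "K" (3x3 intrinsics, pixels), "k1" (the pictures are not rectified: a ray, as slopes to the right and down, at radius r is drawn at 1 + k1 r^2 times it, then the intrinsics apply), "world_from_camera" (4x4, takes a point from camera to world coordinates). Camera axes: x right, y down, z forward; pixel columns grow to the right and rows downward; lengths in m; the calibration is good to about 2 mm. A picture is of the moment at which its call begins. There is no depth.
- manip.sign_off(): hands the job in, once; it reports no verdict.
Trained networks look in a picture, given as the dict that the camera call returned (one of the last four; its "shot" number tells which), for a name from the list of things; names that differ only in an ending like _2 or _b are one class to them, and where a whole thing is asked for, a point or a joint stands for the part that bears it (a point fixed in the world has none). Each returns a list of dicts, best first, with "score" (0 to 1); they miss things now and then, are a little off and sometimes report something else, mostly with a low value. They report only what shows in the picture. A call takes as long as a camera call.
- manip.regions_of(label, picture): "pixels" (400x640 bool, what is visible of it) and "rect" ([left, top, right, bottom] in pixels, round what is visible of it).
- manip.pinpoint(label, picture): "point" ([column, row] in pixels: a listed point, or the origin of a listed thing).
The state is a dict: "t": time; "q": joint angles; "qd": joint speeds; "tau": joint torques, N m; "tcp_pos": TCP position; "tool_rot": TCP orientation; "force": force on the tool from outside, world axes, zero at the start; "ft_torque": the same for the moment, N m; "finger_gap": opening from 0.0 (shut) to 1.0 (fully open).
Only numpy, scipy, OpenCV 4.12 (cv2) and the standard library are available. Lean on these libraries where they do the work, as an engineer would, in place of code of your own. Each camera call takes 0.05 s, during which the arm holds its last target.

## Task

First slide the dial indicator on its carriage fully home against its stop, so that its sprung plunger presses on the rim of the rotor. Then turn the rotor by its crank, watching the needle, until the high spot of the rim, where the needle reads highest, is under the plunger; let go and leave it so. Leave the other things on the bench where they stand.

Things in the scene. Friction and masses are not known exactly. Their poses are not given: they have to be found in the camera images.
- axis (a point): Point on the rotor's vertical axis, 85 mm above the worktop, level with the middle of the crank knob. The grey fixture (160 x 340 mm plate) is fixed; this frame is the fixture's: y points along the plate from the rotor to the indicator (the plunger moves along y through this axis), z up.
- disc_top (a point): Where the rotor's axis meets its top face, 50 mm above the worktop. The rotor is an aluminium disc about 130 mm across. Its rim is 1.5 mm off-centre and has one unmarked high spot, a smooth swelling 4 mm high over about 70 degrees of the rim, at an angle from the crank that is new in each run. It turns endlessly either way and stays where it is left; this frame does not turn with it.
- crank (a point): Middle of the upright round black crank knob: 20 mm across, 50 mm tall (60 to 110 mm above the worktop), 45 mm from the rotor's axis. The crank arm below it is 60 mm high, the nut on the axis 70 mm. The knob spins on its pin, so it can be held fast and carried round the axis in a circle without turning the gripper. About 2 N turns the rotor.
- handle (a point): Grip point of the upright round black handle post of the indicator carriage, on the post's axis 80 mm above the worktop: 22 mm across, top at 99 mm. It stands 55 mm behind the centre of the flat, upward-facing dial (72 mm across, top at 60 mm), on the side away from the rotor. Axes parallel to the fixture's.
- carriage (a joint): Travel of the indicator carriage along its rail, in m: 0 is fully backed off, it grows as it slides towards the rotor (fixture -y), 0.035 is home, hard against the stop. It needs about 5 N and stays where it is left.
- needle (a joint): Dial needle in rad, clockwise seen from above: 0 (pointing along the fixture's -x, square to the rail) with the plunger free, 0.5 for each mm the plunger is pushed in, 6 at most. Ticks every 0.5 rad, longer ones every 1 rad. With the carriage home it reads about 0.9 to 2.2 on the plain rim and about 4.3 on top of the high spot.
- beaker: Bystander: glass beaker, 54 mm across, 70 mm tall; origin at the centre of its underside.
- dishes: Bystander: stack of cream round dishes, 72 mm across, 40 mm tall; origin at the centre of its underside.
- tub: Bystander: white lidded tub, 71 mm across, 88 mm tall; origin at the centre of its underside.

How it is judged:
On the way, in this order (a step that is already met when the one before it is completed fails the run):
1. the indicator carriage is home against its stop (within 1 mm) and its plunger presses on the rim (value of joint carriage above 0.034 m and value of joint needle above 0.4 rad), for 0.2 s.
2. with the carriage still home, the high spot of the rim is under the plunger (needle above 3.65) (value of joint carriage above 0.034 m and value of joint needle above 3.65 rad), for 0.2 s.
At the end, for the whole second after the job is handed in: The carriage is home (within 1 mm of its stop) and the needle stands above 3.65 rad, that is, the plunger is pressed in to within about 1.3 mm of the top of the high spot (about 18 degrees of turn either side of it) (all of step 2); the robot touches nothing.
It fails at once if beaker shifted by more than 30 mm (distance of beaker from where it was at the start of the episode above 0.03 m).
It fails at once if dishes shifted by more than 30 mm (distance of dishes from where it was at the start of the episode above 0.03 m).
It fails at once if tub shifted by more than 30 mm (distance of tub from where it was at the start of the episode above 0.03 m).
It also fails if it takes over 45 s, if anything falls off the work surface, if the arm or the gripper's body presses on something with over 40 N, if the wrist force passes 120 N, or if a joint passes its speed limit or range.

## Working session

There is one attempt and no reset: what is moved stays moved. The work goes in short steps, Python scripts to look and compute and a tool call to move; the robot and the scene stay as the last step left them, time stands still between calls to the robot, and variables do not carry over. Pictures are saved under pics/ and viewed, and the job is handed in when it is done.

Besides the shell and the picture viewer there is one more tool, called as name(argument=value, ...) on one line, values as JSON. play_rows: Moves the arm, as the interface text tells. Its arguments: {"type":"object","properties":{"steps":{"type":"array"},"fingers":{"type":"number"},"squeeze":{"type":"number"}},"required":["steps"]}

```bash
ls; mkdir -p pics
cat > h.py <<'E'
import numpy as np, cv2
from station import manip
def save(s,n,crop=None,sc=1):
    im=s["img"]
    if crop: im=im[crop[1]:crop[3],crop[0]:crop[2]]
    if sc!=1: im=cv2.resize(im,None,fx=sc,fy=sc,interpolation=cv2.INTER_CUBIC)
    cv2.imwrite("pics/"+n+".png",np.ascontiguousarray(im[:,:,::-1]))
def ray(s,p):
    K=s["K"];d=np.array([s["k1"],0,0,0,0.])
    u=cv2.undistortPoints(np.array([[p]],float),np.array(K),d,None,None,None)[0,0] if False else cv2.undistortPointsIter(np.array([[p]],float),np.array(K),d,None,None,(3,100,1e-12))[0,0]
    T=np.array(s["world_from_camera"]); return T[:3,3],T[:3,:3]@np.array([u[0],u[1],1])
def atz(s,p,z):
    o,d=ray(s,p); return o+d*(z-o[2])/d[2]
def proj(s,P):
    T=np.linalg.inv(np.array(s["world_from_camera"])); d=np.array([s["k1"],0,0,0,0.])
    r,_=cv2.Rodrigues(T[:3,:3]); return cv2.projectPoints(np.array(P,float).reshape(-1,1,3),r,T[:3,3],np.array(s["K"]),d)[0][:,0]
E
python3 - <<'E'
from h import *
for n in ["top","side"]:
    s=manip.snapshot(n); save(s,n+"0")
    print(n,s["k1"],np.round(s["world_from_camera"],3).tolist())
    for l,z in [("axis",.085),("disc_top",.05),("crank",.085),("handle",.08),("beaker",0),("dishes",0),("tub",0)]:
        for r in manip.pinpoint(l,s)[:2]: print(l,round(r["score"],2),np.round(r["point"],1),np.round(atz(s,r["point"],z),4))
print({k:np.round(v,3) for k,v in manip.sense().items()})
E
```

```text
pics
top -0.02579421904968425 [[0.011, -0.994, 0.106, 0.41], [-1.0, -0.014, -0.023, 0.035], [0.024, -0.105, -0.994, 1.574], [0.0, 0.0, 0.0, 1.0]]
axis 0.58 [373.8 203.5] [ 0.5732 -0.1544  0.085 ]
axis 0.29 [183.5 227.8] [0.4952 0.3945 0.085 ]
disc_top 0.91 [373.5 205.2] [ 0.572  -0.1579  0.05  ]
crank 0.84 [363.  212.8] [ 0.5456 -0.1229  0.085 ]
handle 0.64 [295.  192.2] [0.6037 0.0757 0.08  ]
beaker 0.8 [446.3 233.2] [ 0.4938 -0.389   0.    ]
dishes 0.96 [184.5 227.2] [0.5019 0.4121 0.    ]
tub 0.57 [192.1 182.5] [0.6396 0.3942 0.    ]
tub 0.52 [363.3 212.1] [ 0.5555 -0.1328  0.    ]
side -0.06827883837523917 [[-0.668, -0.573, 0.475, -0.119], [-0.744, 0.512, -0.428, 0.605], [0.002, -0.639, -0.769, 1.17], [0.0, 0.0, 0.0, 1.0]]
axis 0.92 [338.4 173.4] [ 0.5786 -0.1455  0.085 ]
disc_top 0.77 [343.  180.6] [ 0.5622 -0.1565  0.05  ]
crank 0.88 [339.6 183.5] [ 0.539  -0.1132  0.085 ]
crank 0.38 [343.4 180.1] [ 0.5417 -0.1355  0.085 ]
handle 0.97 [289.5 197. ] [0.6155 0.0634 0.08  ]
dishes 0.64 [235.4 285.9] [0.4959 0.3968 0.    ]
tub 0.95 [212.8 256.1] [0.6413 0.3905 0.    ]
{'t': np.float64(0.8), 'q': array([-1.325,  0.527,  1.433,  0.   ,  1.181, -0.178]), 'qd': array([ 0.001,  0.001, -0.001, -0.001, -0.   , -0.   ]), 'tau': array([-0.0000e+00, -4.4225e+01, -1.7841e+01, -0.0000e+00,  1.0000e-03,
        0.0000e+00]), 'tcp_pos': array([ 0.258, -0.569,  0.235]), 'tool_rot': array([0.978, 0.211, 0.   , 0.   ]), 'force': array([-0.503,  0.504,  0.68 ]), 'ft_torque': array([-0.006, -0.036,  0.021]), 'finger_gap': np.float64(1.001)}
```

Run:
```python
import cv2
a=cv2.imread("pics/top0.png");b=cv2.imread("pics/side0.png")
cv2.imwrite("pics/t0c.png",cv2.resize(a[140:260,260:420],None,fx=5,fy=5,interpolation=cv2.INTER_CUBIC))
cv2.imwrite("pics/s0c.png",cv2.resize(b[120:260,240:400],None,fx=4.2,fy=4.2,interpolation=cv2.INTER_CUBIC))
```

```text
(no output)
```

View pics/top0.png

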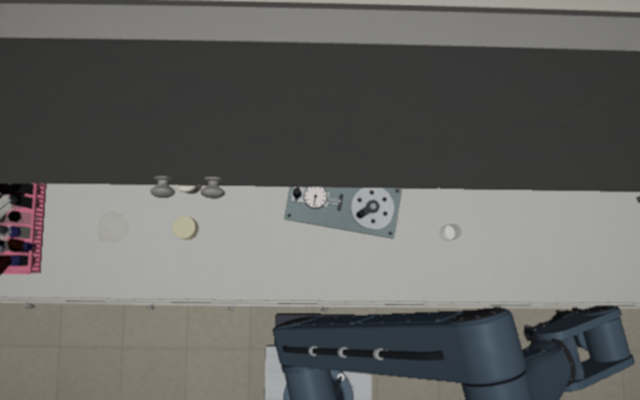

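View pics/t0c.png

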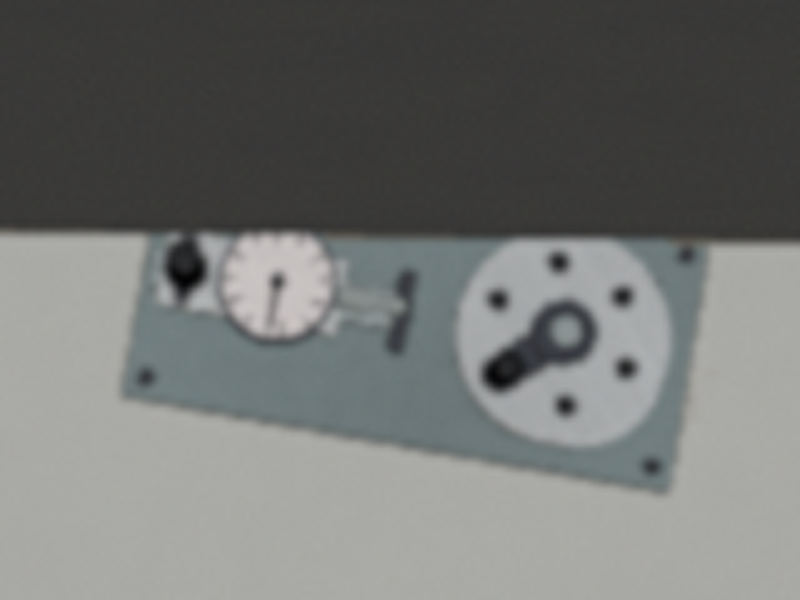

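View pics/s0c.png

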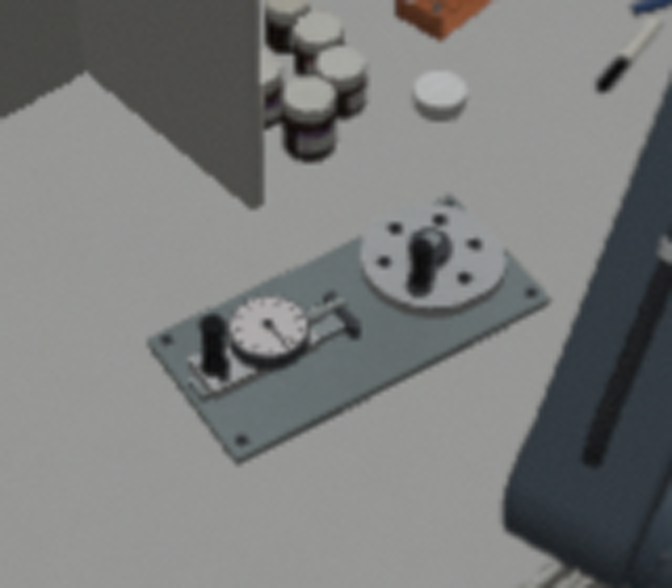

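View pics/side0.png

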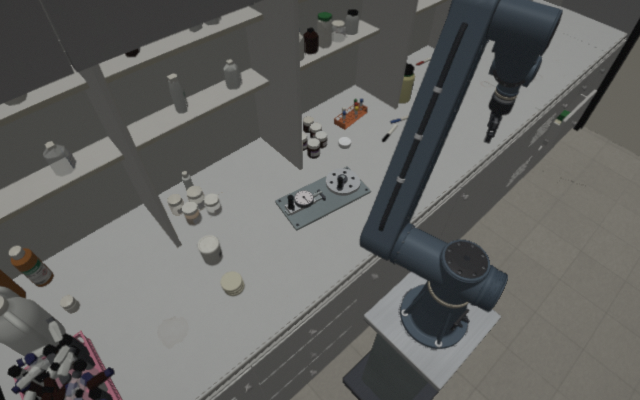

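Run:
```python
import cv2
b=cv2.imread("pics/side0.png")
cv2.imwrite("pics/s0d.png",cv2.resize(b[0:200,0:320],None,fx=2.5,fy=2.5,interpolation=cv2.INTER_CUBIC))
from h import *
t=manip.snapshot("top");s=manip.snapshot("side")
T=lambda x,y:(260+x/5,140+y/5); S=lambda x,y:(240+x/4.2,120+y/4.2)
for nm,p,z in [("plateL",T(122,397),.01),("plateR",T(668,492),.01),("nut",T(568,332),.07),("knobtop",T(500,376),.11),("posttop",T(186,262),.099),("dial",T(278,283),.06),("disc",T(564,341),.05)]:
    print(nm,np.round(atz(t,p,z),4))
for nm,p,z in [("plateL",S(238,460),.01),("plateR",S(550,298),.01),("plateB",S(150,343),.01),("nut",S(432,243),.07),("knobtop",S(428,245),.11),("posttop",S(213,320),.099),("dial",S(268,324),.06),("disc",S(434,256),.05),("divider",S(257,207),0)]:
    print("side",nm,np.round(atz(s,p,z),4))
```

```text
plateL [0.5291 0.1083 0.01  ]
plateR [ 0.4755 -0.2244  0.01  ]
nut [ 0.5663 -0.1557  0.07  ]
knobtop [ 0.5363 -0.1117  0.11  ]
posttop [0.6008 0.0688 0.099 ]
dial [0.5941 0.0151 0.06  ]
disc [ 0.563  -0.1558  0.05  ]
side plateL [0.5285 0.1062 0.01  ]
side plateR [ 0.4755 -0.2267  0.01  ]
side plateB [0.6798 0.0823 0.01  ]
side nut [ 0.5604 -0.1523  0.07  ]
side knobtop [ 0.5363 -0.1205  0.11  ]
side posttop [0.6027 0.0672 0.099 ]
side dial [0.5935 0.0148 0.06  ]
side disc [ 0.5601 -0.1561  0.05  ]
side divider [ 0.7517 -0.1065  0.    ]
```

View pics/s0d.png

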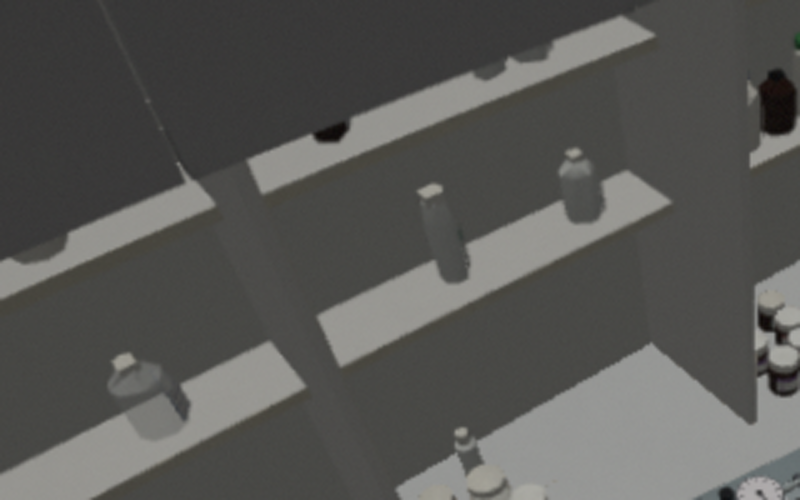

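Run:
```python
from h import *
print([a for a in dir(manip) if a[0]!='_'])
t=manip.snapshot("top");s=manip.snapshot("side")
o,a=ray(t,(100,185.5));_,b=ray(t,(600,191))
n=np.cross(a,b)
for p in [(100,63),(75,70),(258,5),(200,28),(0,103)]:
    so,d=ray(s,p); k=n@(o-so)/(n@d); print(p,so+k*d)
for r in [187]:
    for z in (0,.3,.5,.7,.9): print(z,atz(t,(300,187),z))
q=np.array([0.566,-.155,.05])
print(proj(t,[q]),proj(s,[q]))
```

```text
['PlanningError', 'pinpoint', 'regions_of', 'sense', 'sign_off', 'snapshot', 'tips_ahead']
(100, 63) [0.5095338  0.49053815 0.84354689]
(75, 70) [0.508685   0.52885382 0.84860085]
(258, 5) [0.51150017 0.18226347 0.83780662]
(200, 28) [0.51130277 0.30964408 0.83576115]
(0, 103) [0.5085581  0.64140989 0.8464521 ]
0 [0.63048414 0.06271308 0.        ]
0.3 [0.58837345 0.05745432 0.3       ]
0.5 [0.56029966 0.05394848 0.5       ]
0.7 [0.53222587 0.05044264 0.7       ]
0.9 [0.50415208 0.0469368  0.9       ]
[[372.51720974 207.18004876]] [[342.03749321 180.245236  ]]
```

play_rows(steps=[[[0,0,0,0,0,8.4],[0,0,0,0,0,8.4],[0,0,0,0,0,8.4],[0,0,0,0,0,8.3],[0.02,-0.057,0,0,0,0],[0.02,-0.057,0,0,0,0],[0.02,-0.057,0,0,0,0],[0.02,-0.057,0,0,0,0],[0.02,-0.057,0,0,0,0],[0.02,-0.057,0,0,0,0]]])

```text
t: 2.25
tcp_pos: [0.4314, -0.2494, 0.2355]
tool_rot: [0.997, -0.08, 0.0, 0.0]
force: [0.2, -0.7, -0.8]
finger_gap: 1.003
```

play_rows(steps=[[[0.02,-0.057,0,0,0,0],[0.02,-0.057,0,0,0,0],[0.02,-0.057,0,0,0,0],[0.02,-0.057,0,0,0,0],[0.02,-0.057,0,0,0,0],[0.02,-0.057,0,0,0,0],[0,0,0,0,0,0],[0,0,0,0,0,0]]])

```text
t: 3.25
tcp_pos: [0.6029, 0.0676, 0.2349]
tool_rot: [0.997, -0.079, -0.001, 0.0]
force: [0.1, 0.2, 0.4]
finger_gap: 1.001
```

```bash
cat > st.py <<'E'
from h import *
import sys
f=np.deg2rad(9.1); FX=np.array([np.cos(f),-np.sin(f)]);FY=np.array([np.sin(f),np.cos(f)])
def st(tgt=None):
    q=manip.sense(); p=q["tcp_pos"]; R=cv2.Rodrigues(np.zeros(3))[0]
    from scipy.spatial.transform import Rotation as Ro
    R=Ro.from_quat(q["tool_rot"]).as_matrix()
    print("t",round(float(q["t"]),2),"p",np.round(p,4),"rot",np.round(q["tool_rot"],4),"F",np.round(q["force"],1),"gap",round(float(q["finger_gap"]),3),"q",np.round(q["q"],2))
    if tgt is not None: print("shift tool",np.round(R.T@(np.array(tgt)-p),4))
    return q
E
python3 - <<'E'
from st import *
st([.602,.068,.2])
s=manip.snapshot("side"); save(s,"s1",(200,80,420,260),3.5)
for r in manip.pinpoint("handle",s)[:2]: print(r["score"],atz(s,r["point"],.08))
E
```

```text
t 3.25 p [0.6029 0.0676 0.2349] rot [ 9.968e-01 -7.940e-02 -5.000e-04  3.000e-04] F [0.1 0.2 0.4] gap 1.001 q [-0.07  0.5   1.48 -0.    1.16  1.66]
shift tool [-0.0009 -0.0003  0.0349]
0.85 [0.60697772 0.06994817 0.08      ]
```

View pics/s1.png

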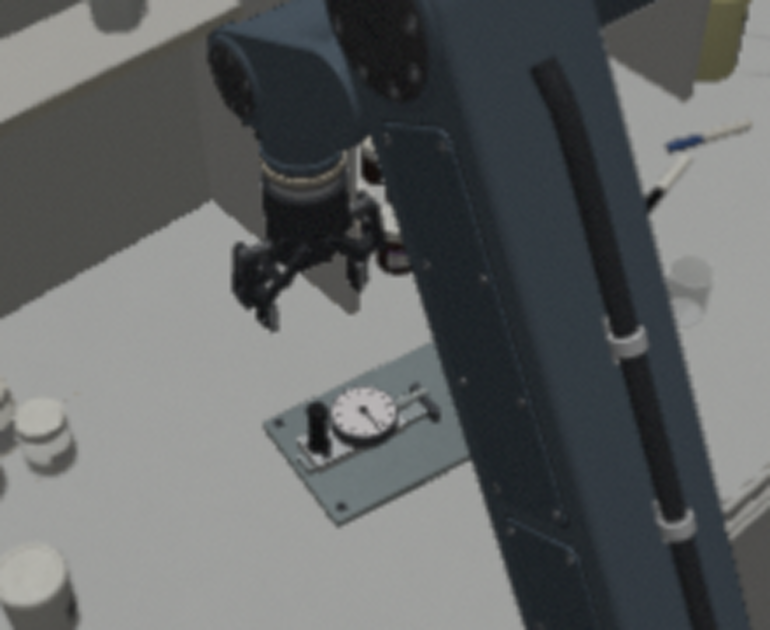

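play_rows(steps=[[[0,0,0.05,0,0,0],[0,0,0.05,0,0,0],[0,0,0.02,0,0,0],[0,0,0.012,0,0,0],[0,0,0.01,0,0,0],[0,0,0,0,0,0]]])

```text
t: 4.1
tcp_pos: [0.6035, 0.0672, 0.0933]
tool_rot: [0.997, -0.08, -0.0, 0.0]
force: [0.2, 0.1, 0.7]
finger_gap: 1.002
```

play_rows(steps=[[[0,0,0,0,0,0],[0,0,0,0,0,0],[0,0,0,0,0,0],[0,0,0,0,0,0],[0,0,0,0,0,0],[0,0,0,0,0,0]]], fingers=0, squeeze=40)

```text
t: 4.85
tcp_pos: [0.6039, 0.0684, 0.094]
tool_rot: [0.997, -0.08, 0.001, -0.001]
force: [-0.2, 3.5, 4.9]
finger_gap: 0.23
```

Run:
```python
from st import *
st()
s=manip.snapshot("side"); save(s,"s2",(200,80,420,260),3.5)
```

```text
t 4.85 p [0.6039 0.0684 0.094 ] rot [ 9.968e-01 -8.000e-02  7.000e-04 -6.000e-04] F [-0.2  3.5  4.9] gap 0.23 q [-0.07  0.69  1.59  0.    0.86  1.66]
```

View pics/s2.png

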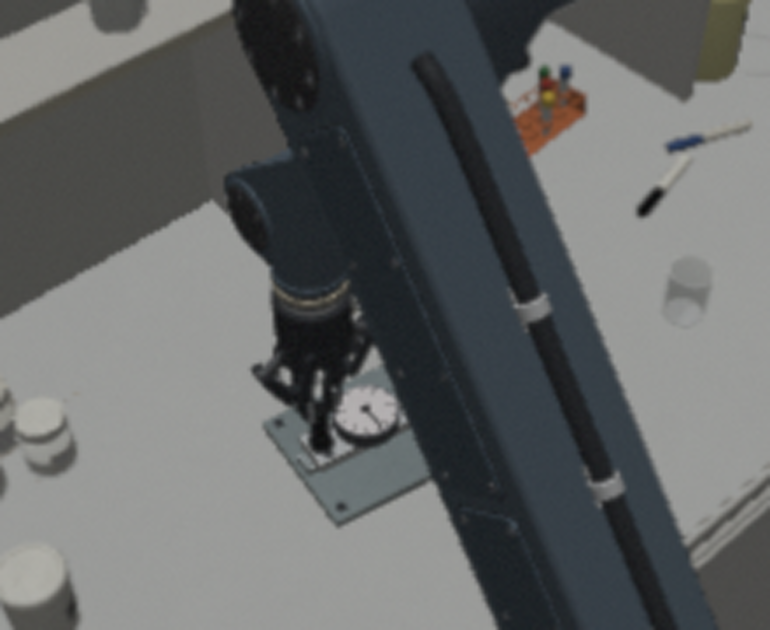

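play_rows(steps=[[[0,0.006,0,0,0,0],[0,0.008,0,0,0,0],[0,0.008,0,0,0,0],[0,0.008,0,0,0,0],[0,0.004,0,0,0,0],[0,0.002,0,0,0,0],[0,0,0,0,0,0],[0,0,0,0,0,0]]])

```text
t: 5.9
tcp_pos: [0.599, 0.0386, 0.0941]
tool_rot: [0.997, -0.081, 0.002, -0.005]
force: [3.6, 20.8, 5.3]
finger_gap: 0.232
```

Run:
```python
from st import *
q=st()
print("moved along -FY",(np.array([.6039,.0684])-q["tcp_pos"][:2])@FY, (np.array([.6039,.0684])-q["tcp_pos"][:2])@FX)
```

```text
t 5.9 p [0.599  0.0386 0.0941] rot [ 0.9967 -0.0814  0.0015 -0.0052] F [ 3.6 20.8  5.3] gap 0.232 q [-0.13  0.68  1.61  0.01  0.85  1.6 ]
moved along -FY 0.03016747645582196 0.00015967324378395422
```

play_rows(steps=[[[0,0.003,0,0,0,0],[0,0.003,0,0,0,0],[0,0,0,0,0,0],[0,0,0,0,0,0]]])

```text
t: 6.4
tcp_pos: [0.5989, 0.0382, 0.0942]
tool_rot: [0.997, -0.083, 0.002, -0.01]
force: [6.0, 37.0, 4.1]
finger_gap: 0.23
```

Run:
```python
from st import *
q=st()
print("moved along -FY",(np.array([.6039,.0684])-q["tcp_pos"][:2])@FY, (np.array([.6039,.0684])-q["tcp_pos"][:2])@FX)
s=manip.snapshot("side"); save(s,"s3",(200,80,420,260),3.5)
```

```text
t 6.4 p [0.5989 0.0382 0.0942] rot [ 0.9965 -0.0827  0.0025 -0.0096] F [ 6.  37.   4.1] gap 0.23 q [-0.13  0.68  1.61  0.03  0.84  1.59]
moved along -FY 0.03058704694599496 0.00014027799267835034
```

View pics/s3.png

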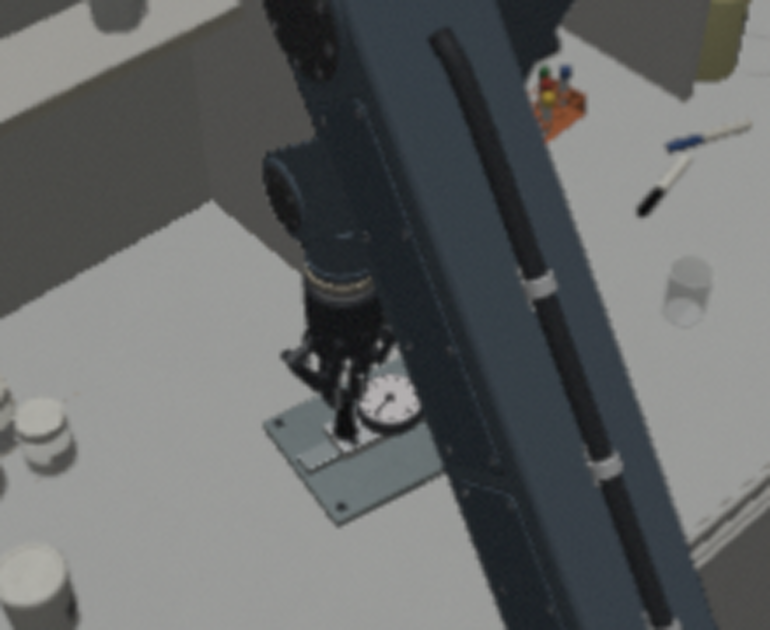

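play_rows(steps=[[[0,-0.004,0,0,0,0],[0,-0.004,0,0,0,0],[0,0,0,0,0,0]]])

```text
t: 6.82
tcp_pos: [0.5991, 0.0388, 0.0941]
tool_rot: [0.997, -0.08, 0.001, -0.003]
force: [1.9, 14.9, 6.1]
finger_gap: 0.231
```

play_rows(steps=[[[0,0,0,0,0,0],[0,0,0,0,0,0],[0,0,0,0,0,0],[0,0,0,0,0,0],[0,0,-0.02,0,0,0],[0,0,-0.04,0,0,0],[0,0,-0.04,0,0,0],[0,0,0,0,0,0]]], fingers=1)

```text
t: 7.82
tcp_pos: [0.6004, 0.0335, 0.1968]
tool_rot: [0.997, -0.08, 0.004, 0.0]
force: [1.5, 0.9, 0.8]
finger_gap: 1.005
```

Run:
```python
from st import *
q=st()
s=manip.snapshot("side"); save(s,"s4",(220,120,400,240),4.4)
t=manip.snapshot("top"); save(t,"t4",(260,140,420,260),5)
for n,x in (("side",s),("top",t)):
  for l,z in (("handle",.08),("crank",.085),("axis",.085),("disc_top",.05)):
    for r in manip.pinpoint(l,x)[:1]: print(n,l,round(r["score"],2),np.round(r["point"],1),np.round(atz(x,r["point"],z),4))
```

```text
t 7.83 p [0.6004 0.0335 0.1968] rot [ 9.968e-01 -8.000e-02  4.000e-03  3.000e-04] F [1.5 0.9 0.8] gap 1.005 q [-0.13  0.54  1.54 -0.    1.06  1.6 ]
side handle 0.7 [296.9 195.1] [0.6046 0.0378 0.08  ]
top handle 0.57 [304.2 194.4] [0.5976 0.0487 0.08  ]
top crank 0.79 [359.8 215.7] [ 0.537  -0.1136  0.085 ]
top axis 0.86 [372.1 205. ] [ 0.5688 -0.1494  0.085 ]
top disc_top 0.86 [371.3 207.3] [ 0.5656 -0.1514  0.05  ]
```

View pics/s4.png

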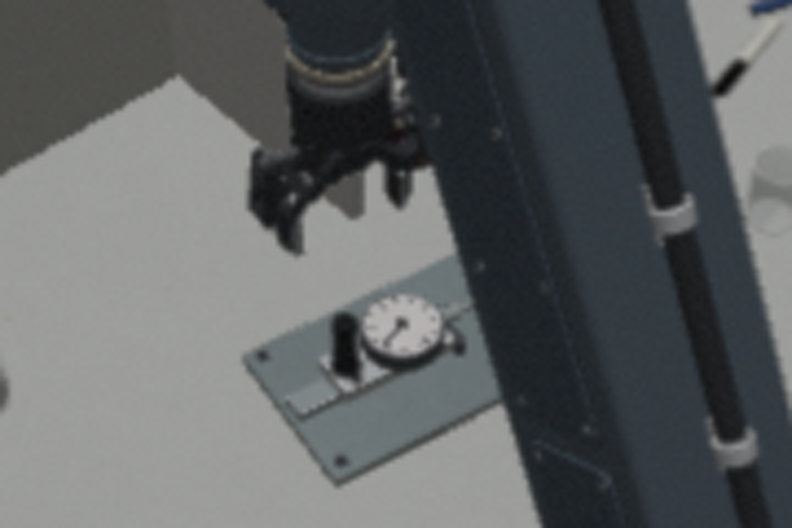

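View pics/t4.png

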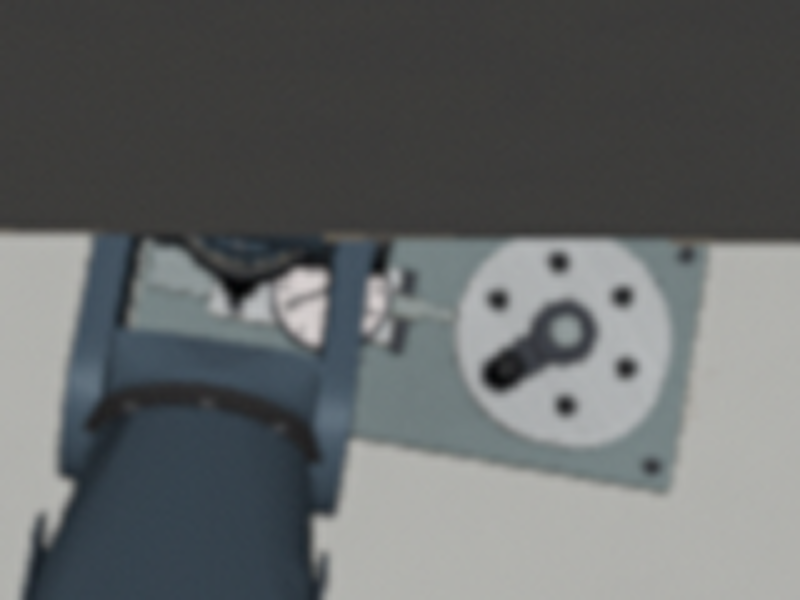

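Run:
```python
from st import *
t=manip.snapshot("top"); im=t["img"]
print(atz(t,(260+501.5/5,140+370/5),.085),atz(t,(260+568/5,140+332/5),.07))
# overlay predicted outlines
A=np.array([.566,-.155])
big=cv2.resize(im[190:230,340:400],None,fx=12,fy=12,interpolation=cv2.INTER_CUBIC)[:,:,::-1].copy()
def circ(c,z,r,col):
    a=np.linspace(0,2*np.pi,60); P=np.c_[c[0]+r*np.cos(a),c[1]+r*np.sin(a),np.full(60,z)]
    p=(proj(t,P)-[340,190]+.5)*12-.5; cv2.polylines(big,[p.astype(int)],True,col,1)
circ(A,.05,.065,(0,0,255)); circ(A,.07,.014,(0,255,0))
th=np.arctan2(.042,-.030); k=A+.045*np.array([np.cos(th),np.sin(th)]); print(k)
circ(k,.11,.01,(0,255,255)); circ(k,.06,.01,(255,255,0))
cv2.imwrite("pics/ov.png",big)
st([k[0],k[1],.15])
```

```text
[ 0.54199925 -0.11504788  0.085     ] [ 0.56629701 -0.15569787  0.07      ]
[ 0.53984428 -0.11838199]
t 8.38 p [0.5978 0.0341 0.1926] rot [ 9.968e-01 -7.990e-02 -5.000e-04 -0.000e+00] F [ 0.3 -0.8  0.3] gap 1.0 q [-0.13  0.54  1.54 -0.    1.06  1.6 ]
shift tool [-0.0329  0.1598  0.0427]
```

View pics/ov.png

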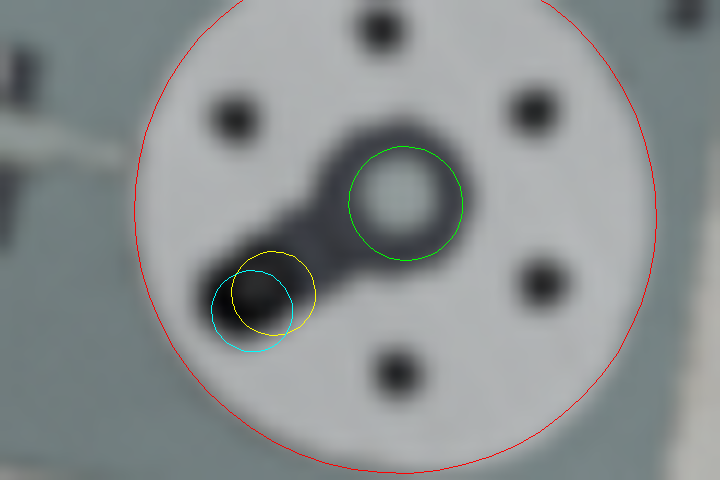

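play_rows(steps=[[[-0.008,0.04,0,0,0,0],[-0.008,0.04,0,0,0,0],[-0.008,0.04,0,0,0,0],[-0.008,0.0375,0,0,0,0],[0,0,0.02,0,0,0],[0,0,0.03,0,0,0],[0,0,0.02,0,0,0],[0,0,0,0,0,0]]])

```text
t: 9.38
tcp_pos: [0.5403, -0.1159, 0.1218]
tool_rot: [0.997, -0.08, -0.002, -0.001]
force: [-0.7, 0.1, 0.0]
finger_gap: 0.997
```

Run:
```python
from st import *
st([.5415,-.1165,.101])
s=manip.snapshot("side"); save(s,"s5",(220,100,420,240),4)
```

```text
t 9.38 p [ 0.5403 -0.1159  0.1218] rot [ 9.968e-01 -7.990e-02 -1.800e-03 -6.000e-04] F [-0.7  0.1  0. ] gap 0.997 q [-0.41  0.59  1.71  0.    0.84  1.32]
shift tool [0.0014 0.0004 0.0208]
```

View pics/s5.png

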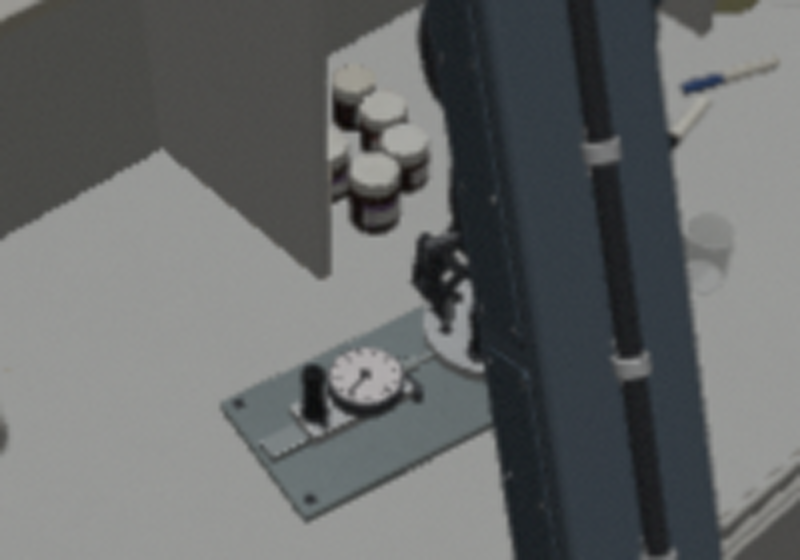

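play_rows(steps=[[[0.001,0,0.01,0,0,0],[0,0,0.01,0,0,0],[0,0,0,0,0,0]]])

```text
t: 9.8
tcp_pos: [0.5418, -0.1162, 0.1025]
tool_rot: [0.997, -0.08, -0.001, -0.0]
force: [0.0, -0.7, 0.9]
finger_gap: 1.005
```

play_rows(steps=[[[0,0,0,0,0,0],[0,0,0,0,0,0],[0,0,0,0,0,0],[0,0,0,0,0,0],[0,0,0,0,0,0],[0,0,0,0,0,0],[0,0,0,0,0,0]]], fingers=0, squeeze=30)

```text
t: 10.68
tcp_pos: [0.5423, -0.1161, 0.1036]
tool_rot: [0.997, -0.08, -0.0, -0.0]
force: [-1.3, 2.7, 6.0]
finger_gap: 0.213
```

Run:
```python
from st import *
q=st()
# circle steps (tool x, y) about axis, from theta in fixture frame
A=np.array([.5675,-.1545]); k=q["tcp_pos"][:2]
d=k-A; fx,fy=d@FX,d@FY; print("r",np.hypot(fx,fy),"ang",np.degrees(np.arctan2(fy,fx)))
s=manip.snapshot("side"); save(s,"s6",(260,170,340,220),10)
```

```text
t 10.68 p [ 0.5423 -0.1161  0.1036] rot [ 9.968e-01 -7.990e-02 -0.000e+00 -2.000e-04] F [-1.3  2.7  6. ] gap 0.213 q [-0.41  0.62  1.72  0.    0.8   1.32]
r 0.04593650305580469 ang 132.39727002568173
```

View pics/s6.png

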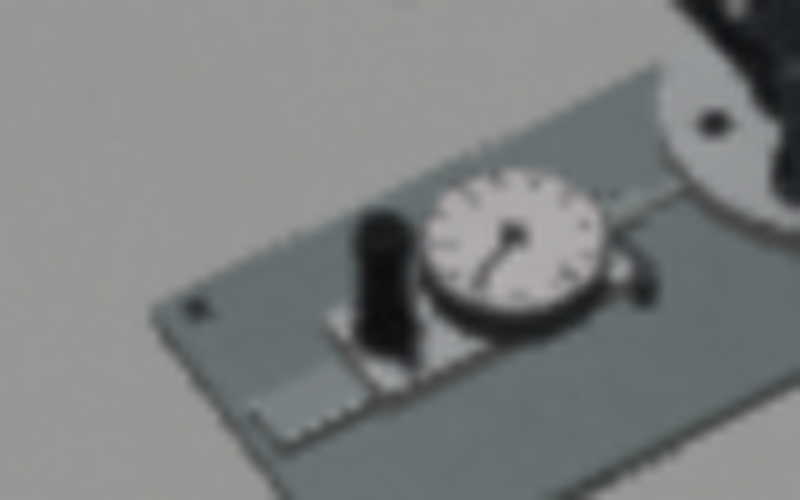

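```bash
cat > needle.py <<'E'
from st import *
def needle(name):
    s=manip.snapshot("side")
    N=240; S=.040
    c=atz(s,(260+51.3+0,170+23.5),.060)
    g=(np.arange(N)-N/2+.5)/(N/2)*S
    X,Y=np.meshgrid(g,-g)
    P=np.stack([c[0]+X*FX[0]+Y*FY[0],c[1]+X*FX[1]+Y*FY[1],np.full_like(X,.06)],-1).reshape(-1,3)
    m=proj(s,P).reshape(N,N,2).astype(np.float32)
    u=cv2.remap(s["img"],m[...,0],m[...,1],cv2.INTER_CUBIC)
    gy=u.mean(2); a=np.arange(0,2*np.pi,.05); best=[]
    for th in a:
        dx,dy=-np.cos(th),np.sin(th); r=np.linspace(.008,.022,30)/S*(N/2)
        best.append(np.mean(cv2.remap(gy.astype(np.float32),(N/2+r*dx).astype(np.float32)[None],(N/2-r*dy).astype(np.float32)[None],cv2.INTER_LINEAR)))
    best=np.array(best); i=best.argmin()
    q=manip.sense(); d=q["tcp_pos"][:2]-np.array([.5675,-.1545])
    print(name,"needle",round(a[i],2),"dark",best[i],np.median(best),"ang",round(np.degrees(np.arctan2(d@FY,d@FX)),1),"r",round(np.hypot(*d),4),"F",np.round(q["force"],1),"t",q["t"],"z",q["tcp_pos"][2])
    big=cv2.resize(s["img"][170:220,260:340],None,fx=5,fy=5,interpolation=cv2.INTER_CUBIC)[:240]
    cv2.imwrite("pics/"+name+".png",np.hstack([u,big])[:,:,::-1])
E
python3 - <<'E'
from needle import *
needle("n0")
p=lambda a:.045*np.array([np.cos(np.radians(a)),np.sin(np.radians(a))])
a=132.4
for i in range(24):
    d=p(a-15)-p(a); print(round(a-15,1),round(d[0],4),round(-d[1],4)); a-=15
E
```

```text
n0 needle 1.25 dark 113.996666 168.85547 ang 132.4 r 0.0459 F [-0.5  2.8  4.9] t 10.775 z 0.1035781645613307
117.4 0.0096 -0.0067
102.4 0.011 -0.004
87.4 0.0117 -0.001
72.4 0.0116 0.0021
57.4 0.0106 0.005
42.4 0.009 0.0076
27.4 0.0067 0.0096
12.4 0.004 0.011
-2.6 0.001 0.0117
-17.6 -0.0021 0.0116
-32.6 -0.005 0.0106
-47.6 -0.0076 0.009
-62.6 -0.0096 0.0067
-77.6 -0.011 0.004
-92.6 -0.0117 0.001
-107.6 -0.0116 -0.0021
-122.6 -0.0106 -0.005
-137.6 -0.009 -0.0076
-152.6 -0.0067 -0.0096
-167.6 -0.004 -0.011
-182.6 -0.001 -0.0117
-197.6 0.0021 -0.0116
-212.6 0.005 -0.0106
-227.6 0.0076 -0.009
```

View pics/n0.png

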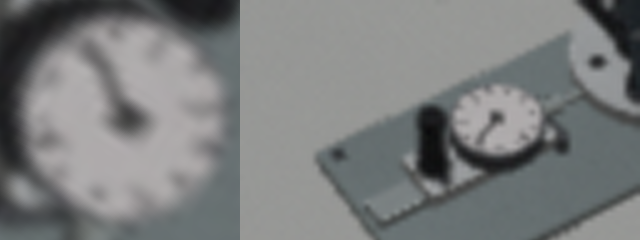

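play_rows(steps=[[[0.0096,-0.0067,0,0,0,0],[0.011,-0.004,0,0,0,0],[0,0,0,0,0,0],[0,0,0,0,0,0]]])

```text
t: 11.28
tcp_pos: [0.5652, -0.1086, 0.1036]
tool_rot: [0.997, -0.08, 0.001, -0.0]
force: [2.3, 5.4, 4.8]
finger_gap: 0.218
```

```bash
python3 -c "
from needle import *
needle('n1')"
```

```text
n1 needle 1.6 dark 120.62443 168.42624 ang 102.0 r 0.0459 F [1.2 5.5 4.9] t 11.325 z 0.10362252362544097
```

play_rows(steps=[[[0.0117,-0.001,0,0,0,0],[0.0116,0.0021,0,0,0,0],[0,0,0,0,0,0],[0,0,0,0,0,0]]])

```text
t: 11.82
tcp_pos: [0.5887, -0.114, 0.1036]
tool_rot: [0.997, -0.08, 0.002, -0.0]
force: [2.8, 4.4, 3.5]
finger_gap: 0.214
```

```bash
python3 -c "
from needle import *
needle('n2')"
```

```text
n2 needle 2.0 dark 107.77212 168.91145 ang 71.5 r 0.0458 F [3.5 4.8 4.4] t 11.875 z 0.10363840479805762
```

play_rows(steps=[[[0.0106,0.005,0,0,0,0],[0.009,0.0076,0,0,0,0],[0,0,0,0,0,0],[0,0,0,0,0,0]]])

```text
t: 12.38
tcp_pos: [0.6061, -0.1307, 0.1036]
tool_rot: [0.997, -0.08, 0.002, 0.001]
force: [4.6, 0.2, 2.9]
finger_gap: 0.212
```

```bash
python3 -c "
from needle import *
needle('n3')"
```

```text
n3 needle 2.3 dark 109.27924 170.02716 ang 40.8 r 0.0453 F [ 5.3 -0.5  2.8] t 12.425 z 0.10366211624690337
```

play_rows(steps=[[[0.0067,0.0096,0,0,0,0],[0.004,0.011,0,0,0,0],[0,0,0,0,0,0],[0,0,0,0,0,0]]])

```text
t: 12.92
tcp_pos: [0.6122, -0.1525, 0.1036]
tool_rot: [0.997, -0.08, 0.001, 0.001]
force: [3.8, -2.0, 5.4]
finger_gap: 0.216
```

```bash
python3 -c "
from needle import *
needle('n4')"
```

```text
n4 needle 4.05 dark 108.89994 168.94257 ang 11.7 r 0.0448 F [ 2.8 -2.7  4.6] t 12.975 z 0.10361870697985613
```

play_rows(steps=[[[0.001,0.0078,0,0,0,0],[0,0,0,0,0,0],[0,0,0,0,0,0]]])

```text
t: 13.35
tcp_pos: [0.6118, -0.1597, 0.1036]
tool_rot: [0.997, -0.08, 0.0, 0.0]
force: [2.6, 0.0, 5.6]
finger_gap: 0.209
```

```bash
python3 -c "
from needle import *
needle('n5')"
```

```text
n5 needle 4.2 dark 105.87339 168.52472 ang 2.4 r 0.0446 F [ 2.2 -0.3  5. ] t 13.4 z 0.1035837266887688
```

play_rows(steps=[[[-0.0004,0.0078,0,0,0,0],[0,0,0,0,0,0],[0,0,0,0,0,0]]])

```text
t: 13.78
tcp_pos: [0.61, -0.1675, 0.1036]
tool_rot: [0.997, -0.08, 0.0, 0.0]
force: [3.0, -0.9, 5.6]
finger_gap: 0.212
```

```bash
python3 -c "
from needle import *
needle('n6')"
```

```text
n6 needle 4.0 dark 114.487785 168.68973 ang -7.9 r 0.0444 F [ 2.7 -1.6  5.5] t 13.825 z 0.1036022662184992
```

View pics/n5.png

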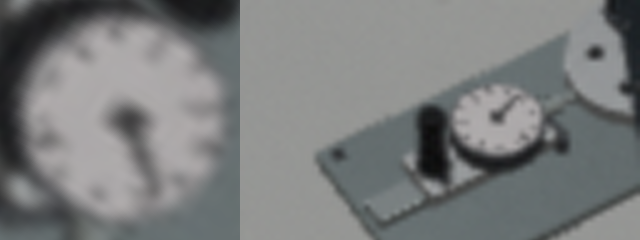

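play_rows(steps=[[[0.0004,-0.0076,0,0,0,0],[0,0,0,0,0,0],[0,0,0,0,0,0]]])

```text
t: 14.2
tcp_pos: [0.6118, -0.1598, 0.1036]
tool_rot: [0.997, -0.08, 0.0, 0.0]
force: [3.2, -0.7, 5.9]
finger_gap: 0.21
```

```bash
python3 -c "
from needle import *
needle('n7')"
```

```text
n7 needle 4.15 dark 112.07899 168.56459 ang 2.3 r 0.0446 F [2.6 0.2 5.1] t 14.25 z 0.10359885282471851
```

play_rows(steps=[[[0,0,0,0,0,0],[0,0,0,0,0,0],[0,0,0,0,0,0],[0,0,0,0,0,0],[0,0,0,0,0,0],[0,0,-0.01,0,0,0],[0,0,-0.03,0,0,0],[0,0,-0.04,0,0,0],[0,0,0,0,0,0],[0,0,0,0,0,0]]], fingers=1)

```text
t: 15.5
tcp_pos: [0.6112, -0.1595, 0.1835]
tool_rot: [0.997, -0.08, -0.0, 0.0]
force: [1.3, 0.1, 0.5]
finger_gap: 0.999
```

```bash
python3 -c "
from needle import *
needle('n8'); st()
s=manip.snapshot('side'); save(s,'s8')"
```

```text
n8 needle 4.15 dark 113.12751 170.10992 ang 2.8 r 0.0436 F [-0.7  0.   0.4] t 15.55 z 0.1826238693867435
t 15.55 p [ 0.6108 -0.1593  0.1826] rot [ 9.968e-01 -7.980e-02 -8.000e-04 -3.000e-04] F [-0.7  0.   0.4] gap 0.999 q [-0.43  0.6   1.47 -0.    1.08  1.3 ]
```

View pics/n8.png

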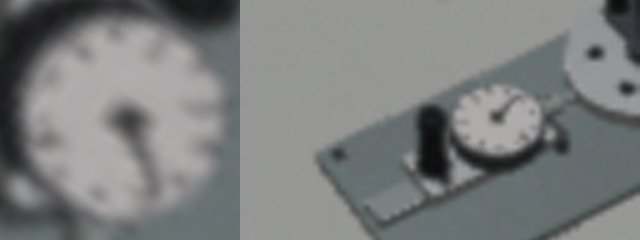

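View pics/s8.png

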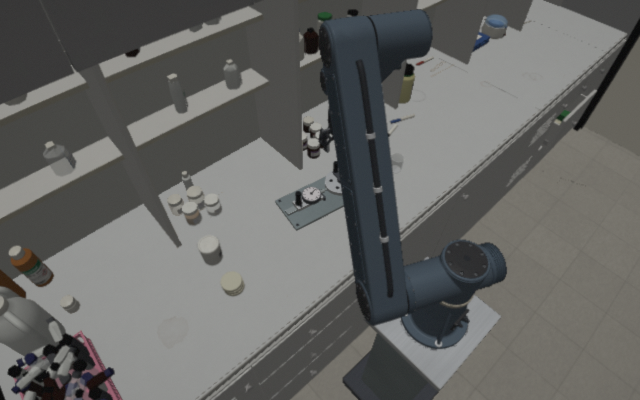

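```bash
python3 -c "
from h import *
print(manip.sign_off())"
```

```text
the job is handed in; nothing more can be done
None
```

The carriage is home, the rotor is left with its high spot under the plunger, and I've handed the job in at about 15.6 s on the robot's clock. No verdict was reported.

- **Carriage:** I gripped the handle post and slid it until it stopped dead: another 6 mm of commanded push gave only 0.4 mm of movement at 37 N. The travel I measured was about 31 mm, not the full 35 mm. I take the carriage to be home because it stopped dead and the needle's peak came close to the expected 4.3 rad. The likely reason is that it started a few millimetres forward.
- **Rotor:** I gripped the crank knob and carried it round in steps. The needle went 1.25, 1.6, 2.0, 2.3, 4.05, 4.2, then 4.0 rad past the top. I turned back about 10° to the peak and let go.
- **Last checks:** With the gripper open and raised clear of the knob, the needle reads about 4.15 rad, where it must stay above 3.65. The force on the tool is near zero. The tub, dishes and beaker look unmoved in the side picture; I did not measure them.

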